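Flip the lot tag of the emptied tray

ROBOT

A 6-joint arm with a two-finger parallel gripper is mounted at the origin on a cart in front of the work surface, level with it; the furniture and walls round the work are solid. World frame = base frame: x ahead of the robot, y to its left, z up, the work surface at z = 0. Lengths are in mm, angles in rad, forces in N, time in s.
With the tool pointing down it reaches from about 350 to 975 mm from the base axis. Payload 7.1 kg.
Tool frame: the origin (TCP) lies midway between the tips of the shut fingers; the grasp point (between the pads) lies 19 mm behind it; z points along the fingers, y is the line along which they close (so a half turn about z gives the same grasp; the last joint's range is limited). The gripper opens to 88 mm and grips with 3 to 60 N. Pads are 20 mm wide; open, the fingers measure 115 mm over their backs; the gripper's body (75 mm by 178 mm) begins 61 mm behind the grasp point.
Start: joints at [1.283, 0.423, 1.63, -0, 1.089, -0.019], TCP at [165.953, 602.548, 222.675] pointing down, gripper open.
Joint ranges: [-3, 3], [-0.9, 2.11], [0.09, 2.58], [-1.31, 4.45], [0.11, 2.69], [-2.54, 2.54]. Speed limits (rad/s): [2.39, 2.39, 3.01, 3.14, 3.14, 3.14].

INTERFACE

Orientations are given as a rotation vector (axis times angle).
In Python, from workcell import ctrl gives the robot as it stands. The module is installed in compiled form; this text tells all that it offers.
- The arm moves only by the tool servo_tool, never from a script. Its argument "increments" is a list of rows, each a list of 7 numbers: the shift along the world's x, y, z in cm, then the turn, a rotation vector about the world's x, y, z in degrees, then the opening, from -1 (shut) to 1 (fully open). A call has 1 to 20 rows; each row is the pose to reach, as a shift and turn from the pose commanded when the call began; what a row does not reach only later rows make up. A row lasts 1/12 s, in which the tool goes at most 41.7 mm and 7.16 degrees, less where a joint would pass 70% of its speed; a pose out of reach is approached as far as the arm can. A call with a gripper value outside its range is refused whole. The fingers move at their own pace and stop on an object; the grip force is fixed at half the most. Time passes only in rows, so rows that repeat a pose let the fingers close. It gives the time, the measured TCP pose, the force, the opening and the grip force at its end, in the units of the state.
- ctrl.get_obs(): the state, without advancing time (a new reading comes with each control period).
- ctrl.get_image(name): name is "scene" or "top" or "wrist"; returns a dict with "image" (400x640x3 uint8, red, green, blue), "fx", "fy", "cx", "cy" (pixels), "extrinsics" (4x4, takes a point from camera to world coordinates); the wrist camera has in their place "tool_from_camera" (4x4, takes a point from camera to tool coordinates, whose origin is the TCP and whose axes are the flange's). Camera axes: x right, y up, looking along -z (the intrinsics and any distortion apply to the point x, -y, -z); pixel columns grow to the right and rows downward; lengths in mm; the calibration is good to about 2 mm. A picture is of the moment at which its call begins: read the wrist's pose just before it. There is no depth.
- ctrl.close_job(): hands the job in; it is judged then, once.
The state is a dict: "t": time; "qpos": joint angles; "qvel": joint speeds; "joint_torque": joint torques, N m; "ee_pos": TCP position; "orientation": TCP orientation; "ft_force": force on the tool from outside, world axes, zero at the start; "moment": the same for the moment, N m; "width": finger opening in mm; "grasp_force": force on a finger pad.
Only numpy, scipy, OpenCV 4.12 (cv2) and the standard library are available. Lean on these libraries where they do the work, as an engineer would, in place of code of your own. Each camera call takes 0.05 s, during which the arm holds its last target. There are 200 camera calls.

TASK

In the lot rack each tray of brass bushes has its own hinged flip tag in front of it, and one tray has been emptied: flip that tray's tag over its pivot, with the fingertips only, until it lies flat on its rear rest with its other face up. Pressing its short tail down brings it up, and from there it can be pushed over and laid gently home. Do not grip or lift anything, and leave the other tags, the rack, the trays, the bushes and the things around them where they are.

Things in the scene. Friction and masses are not known exactly. Their poses are not given: they have to be found in the camera images.
- rack: the lot rack: a loose grey plate, 3 kg, 216 (x) x 280 (y) x 6 mm, with three flip tags along its front half and a tray bay behind each. Origin: centre of its underside. x points from the front edge (tags, near the robot) to the rear edge (trays), y to the left, z up
- tag_1 (a joint): angle (rad) of the left (+y) flip tag about its pin, which runs along the rack's y. 0: flat on its front rest, free end to the rack's front, disc face up. 1.57: upright. 3.14: flipped over, flat on its rear rest, free end to its tray, cross face up. Ends of travel 0 and 3.14. The hinge drags (0.02 N m): the tag stays at any angle where it is left
- tag_2 (a joint): angle (rad) of the middle flip tag, same make and same meaning as tag_1
- tag_3 (a joint): angle (rad) of the right (-y) flip tag, same make and same meaning as tag_1
- pivot_1 (a point): centre of the left tag's pin, 52 mm above the table, axes as the rack's. The tag is an aluminium plate 4 mm thick, 32 wide (along the pin), centred on the pin: 62 long to its free end, and on the other side a ribbed tail 30 long, which points to the tray at 0. Pressing the tail down raises the tag; below the tail is free space down to the base plate (top 6 mm above the table)
- pivot_2 (a point): centre of the middle tag's pin, 52 mm above the table; tag as at pivot_1, 90 mm to its right. At each pin stand two steel ears, 18 to 21 mm to each side, 16 mm long in x, tops 8 mm above the pin. 46 mm before and behind the pin stand the rests, 24 mm wide, tops 2 mm below the pin
- pivot_3 (a point): centre of the right tag's pin, 52 mm above the table, 90 mm to the right of pivot_2; tag, ears and rests as there. At every tag the tray behind is centred 113 mm from the pin in x, its rim begins 78 mm from the pin and is 30 mm above the table
- tray_empty: the tray with nothing in it: a small open aluminium tray 70 (x) x 76 (y) x 22 mm, 3 mm walls, loose in one of the three bays. Origin: centre of its underside, 6 mm above the table
- tray_a: a tray of the same make as tray_empty, in another bay, with three brass bushes standing in it; not to be disturbed
- tray_b: a tray of the same make as tray_empty, in another bay, with three brass bushes standing in it; not to be disturbed
- bush_01: flanged brass bush, 21 mm across the flange, 16 mm high, standing in tray_a; origin at the centre of its underside
- bush_02: flanged brass bush, 21 mm across the flange, 16 mm high, standing in tray_a; origin at the centre of its underside
- bush_03: flanged brass bush, 21 mm across the flange, 16 mm high, standing in tray_a; origin at the centre of its underside
- bush_04: flanged brass bush, 21 mm across the flange, 16 mm high, standing in tray_b; origin at the centre of its underside
- bush_05: flanged brass bush, 21 mm across the flange, 16 mm high, standing in tray_b; origin at the centre of its underside
- bush_06: flanged brass bush, 21 mm across the flange, 16 mm high, standing in tray_b; origin at the centre of its underside
- ring_gauge_2: steel ring gauge, 48 mm across, 16 mm high, lying loose on the table to the right of the rack; bystander
- plug_gauge: plug gauge, 15 x 121 x 13 mm, lying loose on the table left of the rack; bystander
- marker: marker pen, 17 x 135 x 16 mm, lying loose on the table right of the rack; bystander
There are look-alikes about, which are no part of the job. Leave any red look-alike of the tray_empty alone.

How it is judged:
By the outcome, as a careful person would: the job done as asked, in the order asked, and still so for the second after the job is handed in, with the robot touching nothing.
It also fails if it takes over 42 s, if anything falls off the work surface, if the arm or the gripper's body presses on something with over 40 N, if the wrist force passes 120 N, or if a joint passes its speed limit or range.

## Working session

There is one attempt and no reset: what is moved stays moved. The work goes in short steps, Python scripts to look and compute and a tool call to move; the robot and the scene stay as the last step left them, time stands still between calls to the robot, and variables do not carry over. Pictures are saved under pics/ and viewed, at most 10 in all, crops included, and the job is handed in when it is done.

Besides the shell and the picture viewer there is one more tool, called after "Emit:" as name(argument=value, ...), one argument or row to a line, values as JSON. servo_tool: Moves the arm, as the interface text tells. Its arguments: {"type":"object","properties":{"increments":{"type":"array","items":{"type":"array","items":{"type":"number"}}}},"required":["increments"]}

```bash
mkdir -p pics
cat > h.py <<'E'
import numpy as np, cv2
from workcell import ctrl
def grab(n,f):
    d=ctrl.get_image(n); cv2.imwrite(f,cv2.cvtColor(d["image"],cv2.COLOR_RGB2BGR)); return d
def ray(d,u,v,z):
    E=np.array(d["extrinsics"]); r=E[:3,:3]@np.array([(u-d["cx"])/d["fx"],-(v-d["cy"])/d["fy"],-1]); o=E[:3,3]
    return o+r*(z-o[2])/r[2]
def proj(d,p):
    E=np.array(d["extrinsics"]); c=E[:3,:3].T@(np.array(p)-E[:3,3]); return d["cx"]+d["fx"]*c[0]/-c[2], d["cy"]+d["fy"]*-c[1]/-c[2]
E
python3 - <<'E'
from h import *
for n in("top","scene"):
    d=grab(n,f"pics/{n}0.png"); print(n,{k:v for k,v in d.items() if k not in("image",)})
print(ctrl.get_obs())
E
```

```text
top {'fx': 457.23554425754605, 'fy': 457.23554425754605, 'cx': 325.6546456706574, 'cy': 201.6583703980772, 'extrinsics': array([[-2.19246570e-02,  9.84075932e-01, -1.76391241e-01,
         3.03611510e+02],
       [-9.99759083e-01, -2.13968322e-02,  4.89404945e-03,
        -1.93115010e+02],
       [ 1.04190249e-03,  1.76456046e-01,  9.84307969e-01,
         1.22846535e+03],
       [ 0.00000000e+00,  0.00000000e+00,  0.00000000e+00,
         1.00000000e+00]])}
scene {'fx': 362.6037366655615, 'fy': 362.6037366655615, 'cx': 313.7313793569454, 'cy': 198.0085599057573, 'extrinsics': array([[-8.84793018e-01,  2.82932133e-01, -3.70257645e-01,
         1.96932768e+02],
       [-4.65983380e-01, -5.38749758e-01,  7.01860519e-01,
         4.26459088e+02],
       [-8.97322822e-04,  7.93535195e-01,  6.08523696e-01,
         6.06536186e+02],
       [ 0.00000000e+00,  0.00000000e+00,  0.00000000e+00,
         1.00000000e+00]])}
{'t': 0.1, 'qpos': array([ 1.28298181e+00,  4.23778888e-01,  1.63057998e+00,  6.08674866e-05,
        1.08859035e+00, -1.89732947e-02]), 'qvel': array([-1.65630431e-04, -5.61345614e-03, -2.12579778e-03, -5.30225751e-05,
        1.70877359e-03,  8.05127638e-04]), 'joint_torque': array([-7.70771985e-04, -5.45614564e+01, -2.74324769e+01,  6.44200668e-02,
        1.88222394e-02, -7.57839871e-06]), 'ee_pos': array([165.81456031, 602.10083261, 221.98359378]), 'orientation': array([-4.21033206e-01, -3.11298796e+00,  2.09275766e-03]), 'ft_force': array([-0.04202957,  0.13162166,  0.18756644]), 'moment': array([-0.05073216, -0.03424176, -0.01603296]), 'grasp_force': 0.0, 'width': 87.84762248288146}
```

View pics/top0.png

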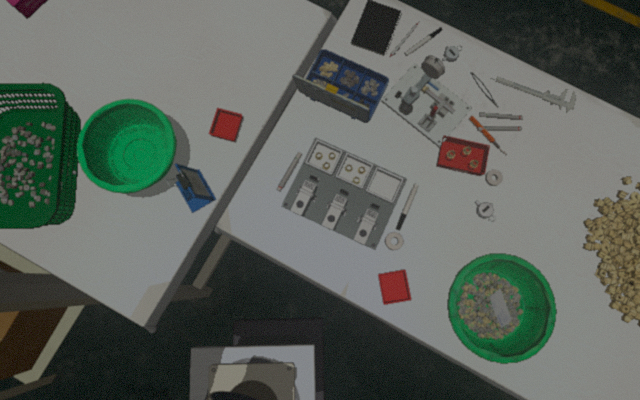

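View pics/scene0.png

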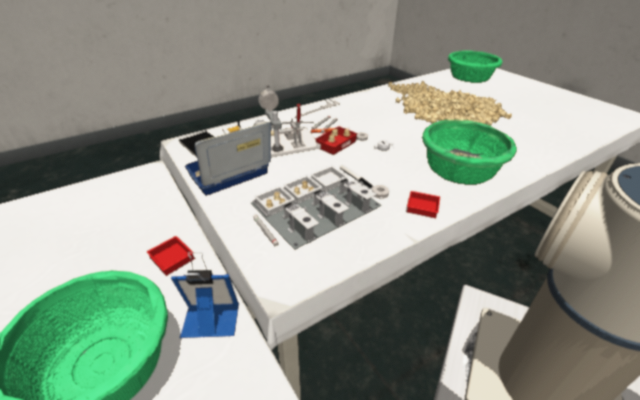

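The top view shows the rack around (345,193). Its trays are at (322,157) with bushes, (354,170) with bushes and (386,183) apparently empty, and the tags are at (305,190), (337,203) and (369,220). The look-alikes are the red trays at (227,124), (395,287) and (463,155), which I'll leave alone. I choose the grey tray at (386,183), which goes with the right tag, tag_3, and check it in a close crop.

Run:
```python
from h import *
d=grab("top","pics/t1.png")
im=cv2.imread("pics/t1.png")[130:255,270:430]
cv2.imwrite("pics/t1c.png",cv2.resize(im,None,fx=4.8,fy=4.8,interpolation=cv2.INTER_CUBIC))
print(ray(d,345,193,6))
```

```text
[ 545.50484033 -252.43409022    6.        ]
```

View pics/t1c.png

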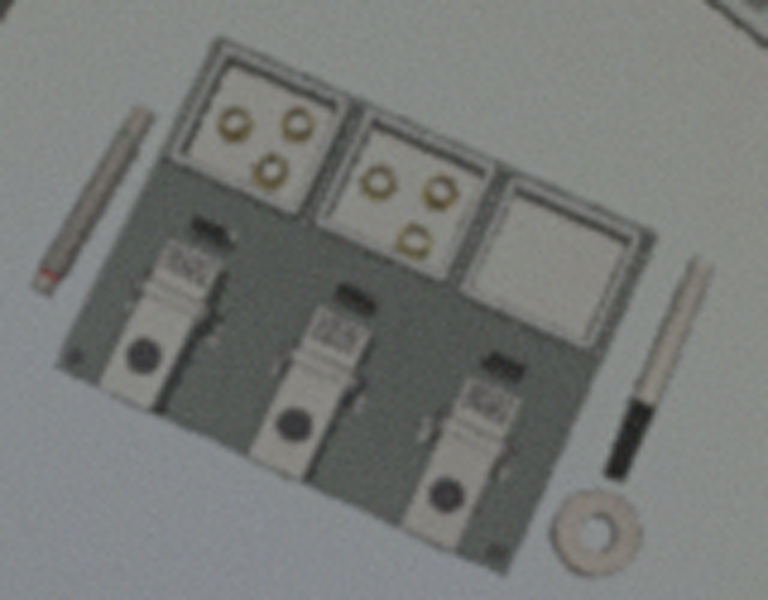

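The crop confirms it. The right tray has no bushes, while the left and middle trays hold three each, so tag_3 is the one to flip: its free end is near (430,537) in the crop and its tail end near (495,386). Next I fit the rack's pose.

Run:
```python
from h import *
from scipy.optimize import least_squares
d=ctrl.get_image("top")
P=[];U=[];W=[]
def add(kind,x,y,z,u,v): P.append((kind,x,y,z));U.append(((u+.5)/4.8-.5+270,(v+.5)/4.8-.5+130))
add(0,-108,140,6,55,367);add(0,-108,-140,6,507,575)
for i,(a,b,c,e) in enumerate([((100,388),(153,411),(170,238),(226,262)),((250,452),(303,480),(320,303),(372,327)),((402,523),(457,551),(470,372),(521,400))]):
    y=90-90*i
    add(1,-62,y+16,54,*a);add(1,-62,y-16,54,*b);add(1,30,y+16,54,*c);add(1,30,y-16,54,*e)
for y,c in((0,[(305,216),(445,281)]),(-90,[(462,286),(598,350)])):
    add(1,78,y+38,29,*c[0]);add(1,78,y-38,29,*c[1])
def w(p,k,x,y,z):
    x=x+p[3]*k; c,s=np.cos(p[2]),np.sin(p[2]); return (p[0]+c*x-s*y,p[1]+s*x+c*y,z)
f=lambda p:np.ravel([np.subtract(proj(d,w(p,*q)),u) for q,u in zip(P,U)])
r=least_squares(f,[545,-252,-.4,-40],x_scale=[10,10,.1,10],loss='soft_l1'); p=r.x
print(p,np.degrees(p[2]));print(f(p).reshape(-1,2).round(1).tolist())
for y in(90,0,-90):print(np.round(w(p,1,0,y,52),1))
o=ctrl.get_obs()
from scipy.spatial.transform import Rotation as R
M=R.from_rotvec(o["orientation"]).as_matrix();print(M.round(3))
c,s=np.cos(p[2]),np.sin(p[2])
for n,dx in(("tail+25",25),("+60",60),("-62",-62)):
    print(n,np.round(w(p,1,dx,-90,0),1))
```

```text
[ 5.48726381e+02 -2.51050782e+02 -4.56109254e-01 -5.13176434e+01] -26.13313522818484
[[-0.1, -0.1], [0.2, 0.1], [-0.4, -0.3], [-0.3, 0.0], [0.2, -0.3], [-0.5, -0.3], [-0.2, 0.8], [-0.0, 0.2], [0.0, 0.2], [0.3, 0.3], [-0.2, 0.7], [-0.3, 0.1], [0.2, 0.1], [0.8, -0.6], [2.9, 0.9], [-0.5, -1.0], [0.8, 0.1], [-1.5, -1.5]]
[ 542.3 -147.6   52. ]
[ 502.7 -228.4   52. ]
[ 463.  -309.2   52. ]
[[-0.964  0.266 -0.   ]
 [ 0.266  0.964 -0.001]
 [ 0.    -0.001 -1.   ]]
tail+25 [ 485.5 -320.3    0. ]
+60 [ 516.9 -335.7    0. ]
-62 [ 407.4 -281.9    0. ]
```

Emit:
servo_tool(
  increments=[
    [31.5, -40, 0, 0, 0, -5, -1],
    [31.5, -40, 0, 0, 0, -10.7, -1],
    [31.5, -40, 0, 0, 0, -10.7, -1],
    [31.5, -40, 0, 0, 0, -10.7, -1],
    [31.5, -40, 0, 0, 0, -10.7, -1],
    [31.5, -40, 0, 0, 0, -10.7, -1],
    [31.5, -40, 0, 0, 0, -10.7, -1],
    [31.5, -40, 0, 0, 0, -10.7, -1],
    [31.5, -40, 0, 0, 0, -10.7, -1],
    [31.5, -40, 0, 0, 0, -10.7, -1],
    [31.5, -40, 0, 0, 0, -10.7, -1],
    [31.5, -40, 0, 0, 0, -10.7, -1],
    [31.5, -40, 0, 0, 0, -10.7, -1],
    [31.5, -40, 0, 0, 0, -10.7, -1],
    [31.5, -40, 0, 0, 0, -10.7, -1],
    [31.5, -40, 0, 0, 0, -10.7, -1],
  ],
)

```text
t: 1.53
ee_pos: [480.0, 203.5, 222.5]
orientation: [-0.708, -3.06, 0.0]
ft_force: [-0.6, -0.7, 0.4]
width: 0.7
grasp_force: 0.0
```

Emit:
servo_tool(
  increments=[
    [0.4, -52.2, 0, 0, 0, 0, -1],
    [0.4, -52.2, 0, 0, 0, 0, -1],
    [0.4, -52.2, 0, 0, 0, 0, -1],
    [0.4, -52.2, 0, 0, 0, 0, -1],
    [0.4, -52.2, 0, 0, 0, 0, -1],
    [0.4, -52.2, 0, 0, 0, 0, -1],
    [0.4, -52.2, 0, 0, 0, 0, -1],
    [0.4, -52.2, 0, 0, 0, 0, -1],
    [0.4, -52.2, 0, 0, 0, 0, -1],
    [0.4, -52.2, 0, 0, 0, 0, -1],
    [0.4, -52.2, 0, 0, 0, 0, -1],
    [0.4, -52.2, 0, 0, 0, 0, -1],
    [0.4, -52.2, 0, 0, 0, 0, -1],
    [0.4, -52.2, 0, 0, 0, 0, -1],
    [0.4, -52.2, -4, 0, 0, 0, -1],
    [0.4, -52.2, -8, 0, 0, 0, -1],
    [0.4, -52.2, -12, 0, 0, 0, -1],
    [0.4, -52.2, -12, 0, 0, 0, -1],
    [0.4, -52.2, -12, 0, 0, 0, -1],
  ],
)

```text
t: 3.12
ee_pos: [484.2, -316.5, 101.3]
orientation: [-0.705, -3.056, -0.003]
ft_force: [0.4, -0.1, 0.1]
width: 0.6
grasp_force: 0.0
```

Run:
```python
from h import *
from scipy.spatial.transform import Rotation as R
o=ctrl.get_obs(); d=grab("wrist","pics/w1.png"); print(o["ee_pos"],ctrl.get_obs()["ee_pos"])
T=np.eye(4);T[:3,:3]=R.from_rotvec(o["orientation"]).as_matrix();T[:3,3]=o["ee_pos"]
d["extrinsics"]=T@np.array(d["tool_from_camera"]); print({k:v for k,v in d.items() if k not in("image","extrinsics")})
im=cv2.imread("pics/w1.png")
c,s=np.cos(-.4561),np.sin(-.4561)
def W(x,y,z):return(463+c*x-s*y,-309.2+s*x+c*y,z)
for q in[(-62,16,54),(-62,-16,54),(30,16,54),(30,-16,54),(46,12,50),(46,-12,50),(78,38,29),(78,-38,29)]:
    u=proj(d,W(*q));print(q,np.round(u));cv2.circle(im,(int(u[0]),int(u[1])),3,(0,0,255),1)
cv2.imwrite("pics/w1m.png",im)
```

```text
[ 484.22108291 -316.5161445   101.2907181 ] [ 485.75182716 -317.93821825  103.44423554]
{'fx': 287.57834039063044, 'fy': 287.57834039063044, 'cx': 314.39246091970364, 'cy': 198.21139414166052, 'tool_from_camera': array([[ 2.07430673e-04,  9.52680489e-01,  3.03973425e-01,
         8.50218104e+01],
       [ 9.99999938e-01, -2.84357156e-04,  2.08803957e-04,
        -7.78122389e-01],
       [ 2.85360474e-04,  3.03973363e-01, -9.52680489e-01,
        -1.61560939e+02],
       [ 0.00000000e+00,  0.00000000e+00,  0.00000000e+00,
         1.00000000e+00]])}
(-62, 16, 54) [335. 108.]
(-62, -16, 54) [289. 108.]
(30, 16, 54) [332. 230.]
(30, -16, 54) [292. 230.]
(46, 12, 50) [326. 246.]
(46, -12, 50) [297. 246.]
(78, 38, 29) [353. 267.]
(78, -38, 29) [271. 267.]
```

View pics/w1m.png

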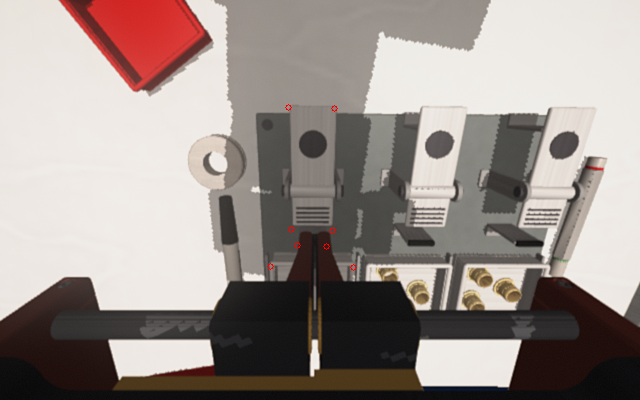

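The wrist view shows the shut fingers over the rear of tag_3, at (316,235), in line with its tail end at (312,226) and clear of its neighbours. The projected fit agrees to about 2–3 mm, so I shift slightly forward and press the tail.

Emit:
servo_tool(
  increments=[
    [-0.2, 0.1, -1, 0, 0, 0, -1],
    [-0.2, 0.1, -2.5, 0, 0, 0, -1],
    [-0.2, 0.1, -4, 0, 0, 0, -1],
    [-0.2, 0.1, -4, 0, 0, 0, -1],
    [-0.2, 0.1, -4.3, 0, 0, 0, -1],
    [-0.2, 0.1, -4.6, 0, 0, 0, -1],
    [-0.2, 0.1, -4.9, 0, 0, 0, -1],
    [-0.2, 0.1, -5.2, 0, 0, 0, -1],
    [-0.2, 0.1, -5.5, 0, 0, 0, -1],
    [-0.2, 0.1, -5.7, 0, 0, 0, -1],
    [-0.2, 0.1, -5.9, 0, 0, 0, -1],
    [-0.2, 0.1, -5.9, 0, 0, 0, -1],
    [-0.2, 0.1, -5.9, 0, 0, 0, -1],
  ],
)

```text
t: 4.25
ee_pos: [483.0, -318.5, 43.5]
orientation: [0.709, 3.06, -0.0]
ft_force: [0.2, -0.7, 1.3]
width: 0.5
grasp_force: 0.3
```

Emit:
servo_tool(
  increments=[
    [0, 0, -0.2, 0, 0, 0, -1],
    [0, 0, -0.4, 0, 0, 0, -1],
    [0, 0, -0.6, 0, 0, 0, -1],
    [0, 0, -0.8, 0, 0, 0, -1],
    [0, 0, -1.0, 0, 0, 0, -1],
    [0, 0, -1.2, 0, 0, 0, -1],
    [0, 0, -1.2, 0, 0, 0, -1],
    [0, 0, -1.2, 0, 0, 0, -1],
  ],
)

```text
t: 4.92
ee_pos: [482.7, -318.3, 31.4]
orientation: [-0.709, -3.06, -0.0]
ft_force: [0.9, 0.4, -0.4]
width: 0.9
grasp_force: 0.1
```

Run:
```python
from h import *
grab("wrist","pics/w2.png")
grab("scene","pics/s2.png")
a=cv2.imread("pics/w2.png")[60:330,150:560]
b=cv2.resize(cv2.imread("pics/s2.png")[150:260,230:400],None,fx=2.4,fy=2.4)
c=np.zeros((560,410,3),np.uint8);c[:270]=a;c[270:270+b.shape[0],:b.shape[1]]=b[:, :410]
cv2.imwrite("pics/c2.png",c);print(ctrl.get_obs()["ee_pos"],ctrl.get_obs()["ft_force"])
```

```text
[ 482.71236485 -318.2846017    31.49777341] [ 0.92750893 -0.49536521  0.26532285]
```

View pics/c2.png

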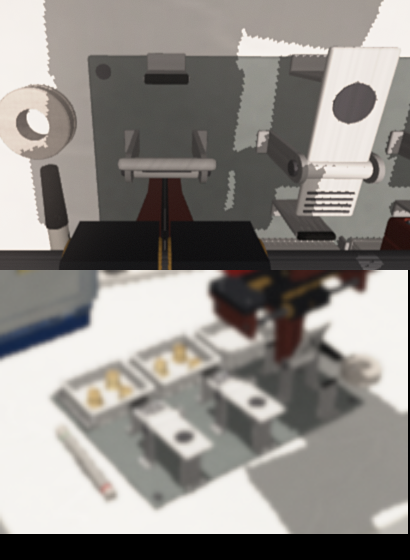

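The wrist view shows tag_3 edge-on at (168,165) in the crop, so it stands at about 65°. The other tags and the rack are unmoved. Next I lift off, go round to the front, and push it over.

Emit:
servo_tool(
  increments=[
    [0, 0, 3, 0, 0, 0, -1],
    [0, 0, 6, 0, 0, 0, -1],
    [0, 0, 9, 0, 0, 0, -1],
    [0, 0, 12, 0, 0, 0, -1],
    [0, 0, 12.5, 0, 0, 0, -1],
    [0, 0, 12.5, 0, 0, 0, -1],
    [-2.6, 1.3, 12.5, 0, 0, 0, -1],
    [-5.2, 2.6, 12.5, 0, 0, 0, -1],
    [-7.8, 3.8, 12.5, 0, 0, 0, -1],
    [-7.8, 3.8, 12.5, 0, 0, 0, -1],
    [-7.8, 3.8, 12.5, 0, 0, 0, -1],
    [-7.8, 3.8, 9.5, 0, 0, 0, -1],
    [-7.8, 3.8, 6, 0, 0, 0, -1],
    [-7.8, 3.8, 6, 0, 0, 0, -1],
    [-7.8, 3.8, 6, 0, 0, 0, -1],
  ],
)

```text
t: 6.27
ee_pos: [404.3, -279.8, 90.0]
orientation: [-0.708, -3.056, -0.003]
ft_force: [1.0, 0.1, -0.3]
width: 0.6
grasp_force: 0.0
```

Run:
```python
from h import *
o=ctrl.get_obs();p=o["ee_pos"];print(p,o["ft_force"])
ex=np.array([.898,-.4405]);ey=np.array([.4405,.898]);v=p[:2]-[463,-309.2];X0,Y0,Z0=v@ex,v@ey,p[2];print(X0,Y0)
# edge = rear bottom edge of tip, target per psi
for psi in list(range(-10,95,10)):
    t=np.radians(psi);r=40+12*max(0,psi)/90
    e=r*np.array([np.sin(t),np.cos(t)])+2*np.array([-np.cos(t),np.sin(t)])
    X=e[0]-10;Z=52+e[1];m=(X-X0)*ex-Y0*ey*0
    print(psi,np.round([X,Z],1),np.round([m[0]/10,m[1]/10,(Z-Z0)/10],2))
```

```text
[ 404.29318346 -279.83204738   89.95520366] [ 0.9965373   0.09924138 -0.29605266]
-65.6553043855576 0.512068767928213
-10 [-18.9  91. ] [ 4.2  -2.06  0.11]
0 [-12.  92.] [ 4.82 -2.36  0.2 ]
10 [-4.8 93.1] [ 5.47 -2.68  0.31]
20 [ 2.7 92.8] [ 6.14 -3.01  0.28]
30 [10.3 91.1] [ 6.82 -3.34  0.11]
40 [17.6 88. ] [ 7.48 -3.67 -0.19]
50 [24.5 83.5] [ 8.09 -3.97 -0.64]
60 [30.6 77.7] [ 8.64 -4.24 -1.22]
70 [35.7 70.8] [ 9.1  -4.46 -1.92]
80 [39.5 62.8] [ 9.45 -4.63 -2.72]
90 [42. 54.] [ 9.67 -4.74 -3.6 ]
```

Emit:
servo_tool(
  increments=[
    [1, -0.5, 0, 0, 0, 0, -1],
    [1.8, -0.9, 0, 0, 0, 0, -1],
    [2.4, -1.2, 0, 0, 0, 0, -1],
    [2.9, -1.4, 0, 0, 0, 0, -1],
    [3.4, -1.7, 0, 0, 0, 0, -1],
    [3.9, -1.9, 0, 0, 0, 0, -1],
    [4.4, -2.15, 0.1, 0, 0, 0, -1],
    [4.8, -2.35, 0.2, 0, 0, 0, -1],
    [5.2, -2.55, 0.25, 0, 0, 0, -1],
    [5.5, -2.7, 0.3, 0, 0, 0, -1],
    [5.8, -2.85, 0.3, 0, 0, 0, -1],
    [6.15, -3.0, 0.3, 0, 0, 0, -1],
    [6.5, -3.2, 0.2, 0, 0, 0, -1],
    [6.8, -3.35, 0.1, 0, 0, 0, -1],
    [6.8, -3.35, 0.1, 0, 0, 0, -1],
  ],
)

```text
t: 7.52
ee_pos: [473.6, -314.3, 92.5]
orientation: [0.709, 3.06, -0.0]
ft_force: [0.3, 0.1, -0.2]
width: 0.3
grasp_force: 0.0
```

Run:
```python
from h import *
o=ctrl.get_obs();print(o["ee_pos"],o["ft_force"])
grab("wrist","pics/w3.png")
grab("scene","pics/s3.png")
a=cv2.imread("pics/w3.png")[60:330,150:560]
b=cv2.resize(cv2.imread("pics/s3.png")[150:260,230:400],None,fx=2.4,fy=2.4)
c=np.zeros((560,410,3),np.uint8);c[:270]=a;c[270:270+b.shape[0],:b.shape[1]]=b[:, :410]
cv2.imwrite("pics/c3.png",c)
```

```text
[ 473.61786092 -314.32461033   92.52675916] [ 0.33697055  0.14164787 -0.16069167]
```

View pics/c3.png

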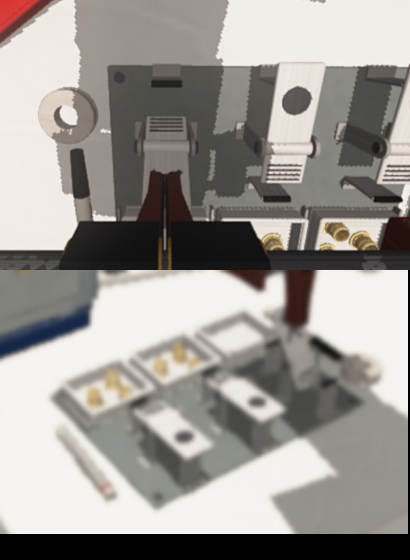

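The tag is past upright and leaning back, with its tail showing at (167,130) in the crop and the fingers on its front face. I continue along the arc.

Emit:
servo_tool(
  increments=[
    [0.3, -0.15, -0.2, 0, 0, 0, -1],
    [0.6, -0.3, -0.4, 0, 0, 0, -1],
    [0.9, -0.45, -0.6, 0, 0, 0, -1],
    [1.2, -0.6, -0.85, 0, 0, 0, -1],
    [1.5, -0.75, -1.15, 0, 0, 0, -1],
    [1.75, -0.87, -1.45, 0, 0, 0, -1],
    [2.0, -1.0, -1.8, 0, 0, 0, -1],
    [2.2, -1.1, -2.15, 0, 0, 0, -1],
    [2.4, -1.2, -2.5, 0, 0, 0, -1],
    [2.55, -1.25, -2.8, 0, 0, 0, -1],
    [2.65, -1.3, -3.1, 0, 0, 0, -1],
    [2.75, -1.35, -3.3, 0, 0, 0, -1],
    [2.8, -1.35, -3.5, 0, 0, 0, -1],
    [2.8, -1.35, -3.5, 0, 0, 0, -1],
    [2.8, -1.35, -3.5, 0, 0, 0, -1],
  ],
)

```text
t: 8.87
ee_pos: [500.9, -327.4, 57.6]
orientation: [-0.709, -3.06, -0.0]
ft_force: [0.1, 0.2, -0.4]
width: -0.1
grasp_force: 0.0
```

Emit:
servo_tool(
  increments=[
    [0, 0, -0.1, 0, 0, 0, -1],
    [0, 0, -0.2, 0, 0, 0, -1],
    [0, 0, -0.25, 0, 0, 0, -1],
    [0, 0, -0.3, 0, 0, 0, -1],
    [0, 0, -0.35, 0, 0, 0, -1],
    [0, 0, -0.4, 0, 0, 0, -1],
    [0, 0, -0.4, 0, 0, 0, -1],
    [0, 0, -0.4, 0, 0, 0, -1],
  ],
)

```text
t: 9.53
ee_pos: [501.1, -327.5, 54.2]
orientation: [0.709, 3.06, -0.0]
ft_force: [-1.5, 0.7, 4.4]
width: 0.5
grasp_force: 2.6
```

It seats with a light 4 N. I retract and check.

Emit:
servo_tool(
  increments=[
    [0, 0, 0.3, 0, 0, 0, -1],
    [0, 0, 1, 0, 0, 0, -1],
    [0, 0, 4, 0, 0, 0, -1],
    [0, 0, 8, 0, 0, 0, -1],
    [0, 0, 12, 0, 0, 0, -1],
    [0, 0, 16, 0, 0, 0, -1],
    [0, 4, 18, 0, 0, 0, -1],
    [0, 8, 18, 0, 0, 0, -1],
    [0, 12, 18, 0, 0, 0, -1],
    [0, 16, 18, 0, 0, 0, -1],
    [0, 20, 18, 0, 0, 0, -1],
    [0, 24, 18, 0, 0, 0, -1],
    [0, 28, 18, 0, 0, 0, -1],
    [0, 32, 18, 0, 0, 0, -1],
    [0, 36, 18, 0, 0, 0, -1],
    [0, 40, 18, 0, 0, 0, -1],
    [0, 40, 18, 0, 0, 0, -1],
    [0, 40, 18, 0, 0, 0, -1],
    [0, 40, 18, 0, 0, 0, -1],
  ],
)

```text
t: 11.12
ee_pos: [500.8, 72.4, 233.9]
orientation: [0.708, 3.061, -0.001]
ft_force: [1.0, 0.2, 0.8]
width: 0.2
grasp_force: 0.0
```

Run:
```python
from h import *
o=ctrl.get_obs();print(o["t"],o["ee_pos"],o["ft_force"])
d=grab("top","pics/t4.png")
im=cv2.imread("pics/t4.png")[130:255,270:430]
cv2.imwrite("pics/t4c.png",cv2.resize(im,None,fx=4.8,fy=4.8,interpolation=cv2.INTER_CUBIC))
```

```text
11.1167 [500.76932712  72.42609513 233.88577344] [1.00781793 0.2160013  0.82129613]
```

View pics/t4c.png

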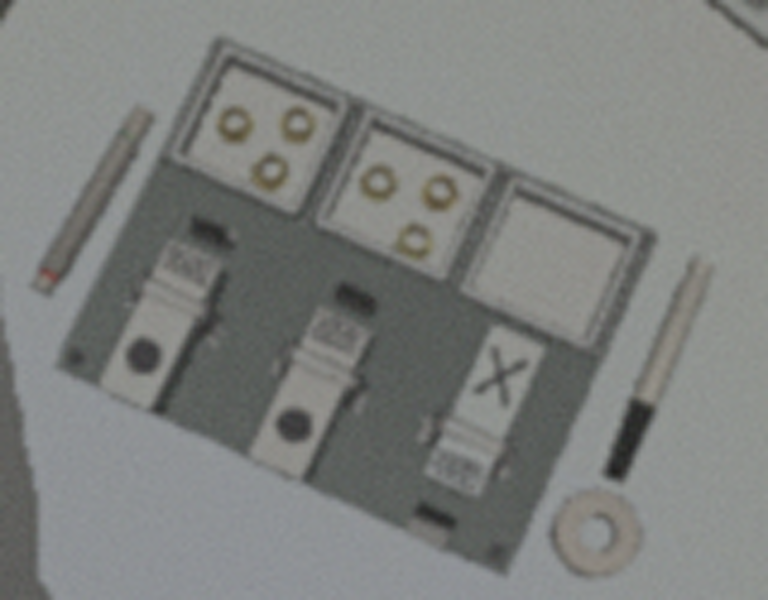

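The crop shows tag_3 lying over its rear rest with the cross up at (500,376), and everything else where it was.

```bash
python3 -c "
from workcell import ctrl
print(ctrl.close_job())"
```

```text
the job is handed in; nothing more can be done
None
```

The right tag (tag_3), the one in front of the empty tray, now lies flat on its rear rest with its cross face up; the last picture shows nothing else moved, and the job was handed in at about 11 s.

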